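# Set out the beads and crack open the stuck finish pot

## Robot

A 6-joint arm with a two-finger parallel gripper is mounted at the origin on the work surface. World frame = base frame: x ahead of the robot, y to its left, z up, the work surface at z = 0. Lengths are in m, angles in rad, forces in N, time in s.
With the tool pointing down it reaches from about 0.275 to 1 m from the base axis. Payload 8.4 kg.
Tool frame: the origin (TCP) lies midway between the tips of the shut fingers; the grasp point (between the pads) lies 19 mm behind it; x points along the fingers, y is the direction in which the jaws open and shut, and the axes are right-handed (so a half turn about x gives the same grasp; the last joint's range is limited). The gripper opens to 85 mm and grips with 20 to 120 N. Pads are 22 mm wide; open, the fingers measure 114 mm over their backs; the gripper's body (76 mm by 85 mm) begins 54 mm behind the grasp point. The pads swing forward as they close: fully open they stand 13 mm farther back than shut.
Start: joints at [-1.322, 0.353, 1.633, -0, 1.155, -0.002], TCP at [0.155, -0.605, 0.231] pointing down, gripper open.
Joint ranges: [-2.63, 2.63], [-0.92, 2.1], [0.06, 2.66], [-1.3, 4.44], [0, 2.69], [-3.02, 3.02]. Speed limits (rad/s): [2.22, 2.22, 2.79, 3.14, 3.14, 3.14].

## Interface

Orientations are given as a unit quaternion [x, y, z, w].
In Python, from bench import arm gives the robot as it stands. The module is installed in compiled form; this text tells all that it offers.
- The arm moves only by the tool arm_command, never from a script. Its arguments are lists of equal length, an entry for each row: "claw": the closure, from -1 (fully open) to 1 (shut), so that 0 is half open; "travel": the shift along the world's x, y, z scaled (see below), a list of three; "spin": the turn about the world's z scaled (see below). A call has 1 to 5 rows; each row is the pose to reach, as a shift and turn from the pose commanded when the call began; what a row does not reach only later rows make up. The controller multiplies each number of a shift by 0.4 m and each number of a turn by 90 degrees. A row lasts 1/8 s, in which the tool goes at most 62.5 mm and 10.7 degrees, less where a joint would pass 70% of its speed; a pose out of reach is approached as far as the arm can. A call with a number of a shift or a turn outside -1 to 1 is refused whole. A call with a gripper value outside its range is refused whole. The fingers move at their own pace and stop on an object; the grip force is fixed at half the most. Time passes only in rows, so rows that repeat a pose let the fingers close. It gives the time, the measured TCP pose, the force and the opening at its end, in the units of the state.
- arm.sense(): the state, without advancing time (a new reading comes with each control period).
- arm.get_image(name): name is "scene" or "top"; returns a dict with "frame" (480x640x3 uint8, red, green, blue), "fx", "fy", "cx", "cy" (pixels), "R" (3x3) and "t" (3): a world point X has camera coordinates R X + t. Camera axes: x right, y down, z forward; pixel columns grow to the right and rows downward; lengths in m; the calibration is good to about 2 mm. A picture is of the moment at which its call begins. There is no depth.
- arm.sign_off(): hands the job in, once; it reports no verdict.
The state is a dict: "time_s": time; "qpos": joint angles; "joint_velocities": joint speeds; "joint_efforts": joint torques, N m; "position": TCP position; "ee_rot": TCP orientation; "ft_force": force on the tool from outside, world axes, zero at the start; "ft_torque": the same for the moment, N m; "opening": finger opening in m.
Only numpy, scipy, OpenCV 4.12 (cv2) and the standard library are available. Lean on these libraries where they do the work, as an engineer would, in place of code of your own. Each camera call takes 0.05 s, during which the arm holds its last target.

## Task

Get ready to finish the turned beads: stand each of the three loose round beads upright in its own empty well of the wooden carrier, one per well, leaving the bead already there in place. Then pull the stuck lid of the white pot free and finish while still holding it slightly open: level, over the mouth, about two centimetres above the rim and clear of the pot, never raising it much higher than that. Leave the other tools and pieces on the bench where they are.

Things in the scene. Friction and masses are not known exactly. Their poses are not given: they have to be found in the camera images.
- bead0: loose turned dark-wood bead, an upright cylinder 30 mm in diameter and 36 mm tall with chamfered ends (4 mm above and below) and a small dark bore mark on top; 30 g; stands on the bench. Origin: centre of its underside, z up
- bead1: loose turned dark-wood bead, an upright cylinder 30 mm in diameter and 36 mm tall with chamfered ends (4 mm above and below) and a small dark bore mark on top; 30 g; stands on the bench. Origin: centre of its underside, z up
- bead2: loose turned dark-wood bead, an upright cylinder 30 mm in diameter and 36 mm tall with chamfered ends (4 mm above and below) and a small dark bore mark on top; 30 g; stands on the bench. Origin: centre of its underside, z up
- bead_set: a fourth bead of the same make, standing in well 0 of the carrier from the start; stays there. Origin: centre of its underside
- carrier: fixed wooden carrier, 135 x 135 mm and 12 mm thick, lying flat, with a 2 x 2 pattern of round wells 38 mm in diameter and 8 mm deep (flat floor 4 mm above the bench), 64 mm apart centre to centre along its x and y; free-standing sides. Origin: centre of its underside. It may lie left or right of the middle and turned any way
- well0 (a point): centre of the floor of well 0, at (32, 32, 4) mm in the carrier's frame; already holds the fourth bead
- well1 (a point): centre of the floor of well 1, at (32, -32, 4) mm in the carrier's frame; empty at the start
- well2 (a point): centre of the floor of well 2, at (-32, 32, 4) mm in the carrier's frame; empty at the start
- well3 (a point): centre of the floor of well 3, at (-32, -32, 4) mm in the carrier's frame; empty at the start
- pot: fixed heavy white finish pot, 110 mm outside diameter, rim 85 mm above the bench, mouth 90 mm inside diameter. Origin: centre of its underside, z up. It stands on the other side from the carrier
- pot_rim (a point): centre of the pot's mouth, level with the rim, 85 mm above the bench
- lid: loose wooden lid, 0.15 to 0.3 kg: flange 108 mm in diameter, 8 mm thick, lying on the rim; a plug 15 mm deep below it in the mouth; an upright round knob 28 mm in diameter and 42 mm tall on the flange (its top 50 mm above the rim). Origin: centre of the flange's underside, level with the pot's rim when shut
- lid_knob (a point): point on the knob's axis, 34 mm above the flange's underside (119 mm above the bench when shut): a good height for the middle of the pads. The plug sticks in a sprung seal: the upward pull rises to a peak of about 8 to 18 N in all within the first 7 mm of lift and falls to the lid's weight by 12 mm. It pulls straight up
- blank: bystander: square dark wooden blank, 34 x 34 x 20 mm, standing among the beads; not a bead
- mallet: bystander: carver's wooden mallet lying flat behind the work, head 75 x 130 x 64 mm, handle 190 mm
- chisel_wide: bystander: wide chisel, 240 mm long, 26 mm high, lying behind the work
- chisel_narrow: bystander: narrow chisel, 240 mm long, 26 mm high, lying in front of the work
- brush: bystander: brush lying in front of the work, under 35 mm high
- sanding_block: bystander: cork block 50 x 90 x 30 mm in front of the beads
- offcut: bystander: light wooden offcut 120 x 60 x 40 mm at the left side
- dish: bystander: blue ceramic bowl, 90 mm across, 45 mm high, at the right side
There are look-alikes about, which are no part of the job. Leave any pink or red look-alike of the bead1 alone.

How it is judged:
By the outcome, as a careful person would: the job done as asked, in the order asked, and still so for the second after the job is handed in, while the arm keeps its last pose, push and grip.
It also fails if it takes over 67 s, if anything falls off the work surface, if the arm or the gripper's body presses on something with over 40 N, if the wrist force passes 120 N, or if a joint passes its speed limit or range.

## Working session

There is one attempt and no reset: what is moved stays moved. The work goes in short steps, Python scripts to look and compute and a tool call to move; the robot and the scene stay as the last step left them, time stands still between calls to the robot, and variables do not carry over. Pictures are saved under pics/ and viewed, and the job is handed in when it is done.

Besides the shell and the picture viewer there is one more tool, called after "Request:" as name(argument=value, ...), one argument or row to a line, values as JSON. arm_command: Moves the arm, as the interface text tells. Shifts and turns lie within -1 to 1; 1 stands for 0.4 m of shift or 90 degrees of turn. Its arguments: {"type":"object","properties":{"claw":{"type":"array"},"travel":{"type":"array"},"spin":{"type":"array"}},"required":["claw","travel","spin"]}

```bash
mkdir -p pics
cat > h.py <<'E'
from bench import arm
import numpy as np, cv2
def snap(name,tag):
    im=arm.get_image(name); cv2.imwrite(f'pics/{tag}.png',cv2.cvtColor(im['frame'],cv2.COLOR_RGB2BGR)); 
    np.savez(f'pics/{tag}.npz',**im); return im
def load(tag): return dict(np.load(f'pics/{tag}.npz'))
def ray(im,u,v,z):
    R=np.array(im['R']);t=np.array(im['t'])
    c=-R.T@t; d=R.T@np.array([(u-im['cx'])/im['fx'],(v-im['cy'])/im['fy'],1.])
    return c+d*(z-c[2])/d[2]
def proj(im,X):
    p=np.array(im['R'])@np.array(X)+im['t']; return float(im['fx']*p[0]/p[2]+im['cx']),float(im['fy']*p[1]/p[2]+im['cy'])
E
python3 - <<'E'
from h import *
for n in('top','scene'):
    im=snap(n,n+'0'); print(n,im['fx'],im['cx'],im['cy'],-np.array(im['R']).T@im['t'])
print(arm.sense())
E
```

```text
top 608.3185889663058 318.18550597290727 241.20357267056315 [ 3.72663385e-01 -7.67696344e-04  1.56120019e+00]
scene 527.0580513738656 316.14230178399623 228.49765992246859 [ 1.23547712 -0.60904893  0.7880521 ]
{'time_s': 0.1, 'qpos': array([-1.32241662e+00,  3.53602350e-01,  1.63407853e+00,  2.06285082e-05,
        1.15519172e+00, -2.41574589e-03]), 'joint_velocities': array([ 0.00012926, -0.00140001, -0.00306088, -0.00222924, -0.00069483,
       -0.00074518]), 'joint_efforts': array([ 2.30799524e-04, -6.06359053e+01, -3.42820537e+01, -2.53685380e-05,
        3.87551830e-03, -6.56647984e-06]), 'position': array([ 0.15499837, -0.60502406,  0.23061407]), 'ee_rot': array([-0.70150591, -0.08888437,  0.7016037 , -0.08798451]), 'ft_force': array([ 0.60966444, -0.19858855, -0.32844761]), 'ft_torque': array([0.02276177, 0.01065367, 0.00076142]), 'opening': 0.08521469013269288}
```

View pics/top0.png

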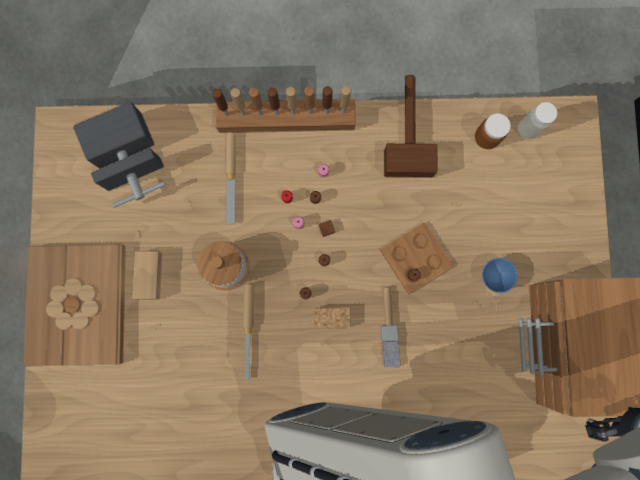

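View pics/scene0.png

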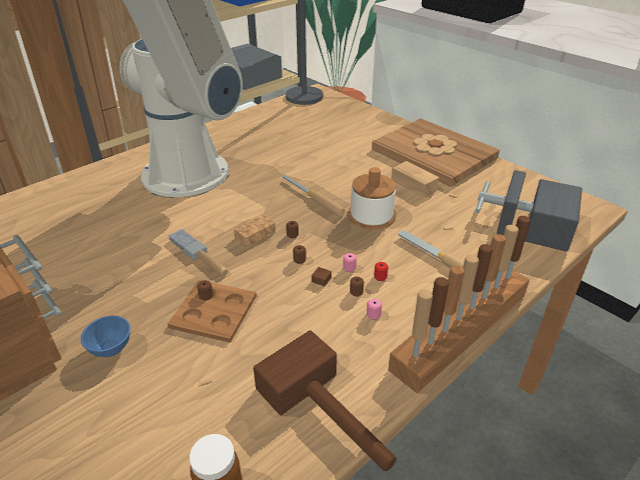

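The top picture shows these bead candidates:
- dark beads at (315,197), (324,260) and (306,293)
- red look-alike at (287,196), pink ones at (323,170) and (298,222)
- square blank at (327,228)
- set bead in the carrier at (414,275)

I choose the three dark round ones. Next is a close crop to check them.

Run:
```python
from h import *
im=load('top0');f=cv2.cvtColor(im['frame'],cv2.COLOR_RGB2BGR)
a=cv2.resize(f[155:310,265:345],None,fx=4,fy=4,interpolation=cv2.INTER_CUBIC)[:600]
b=cv2.resize(f[215:300,375:460],None,fx=5,fy=5,interpolation=cv2.INTER_CUBIC)
c=np.zeros((600,800,3),np.uint8);c[:a.shape[0],:320]=a;c[:425,350:775]=b
cv2.imwrite('pics/crop0.png',c)
d=cv2.resize(f[225:300,185:260],None,fx=8,fy=8,interpolation=cv2.INTER_CUBIC);cv2.imwrite('pics/crop1.png',d)
s=cv2.cvtColor(load('scene0')['frame'],cv2.COLOR_RGB2BGR)
cv2.imwrite('pics/crop2.png',cv2.resize(s[160:345,160:420],None,fx=3,fy=3,interpolation=cv2.INTER_CUBIC))
```

```text
(no output)
```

View pics/crop0.png

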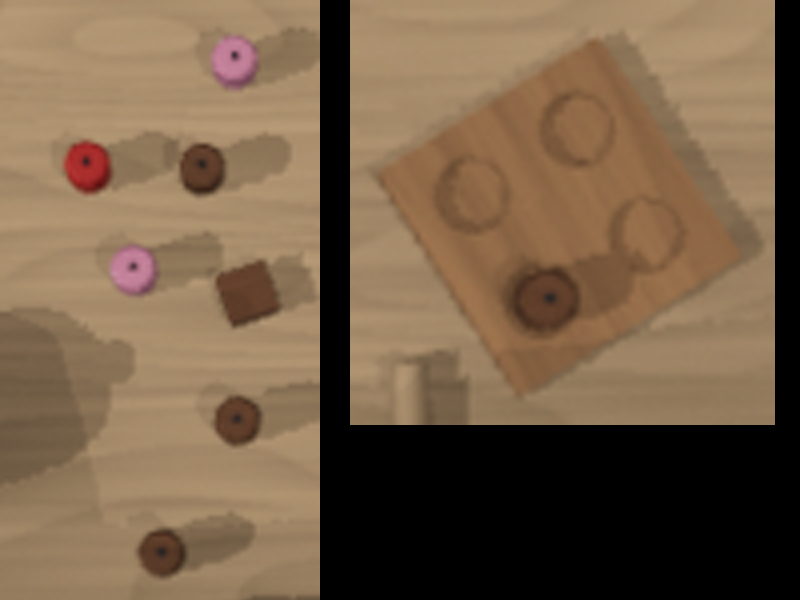

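View pics/crop1.png

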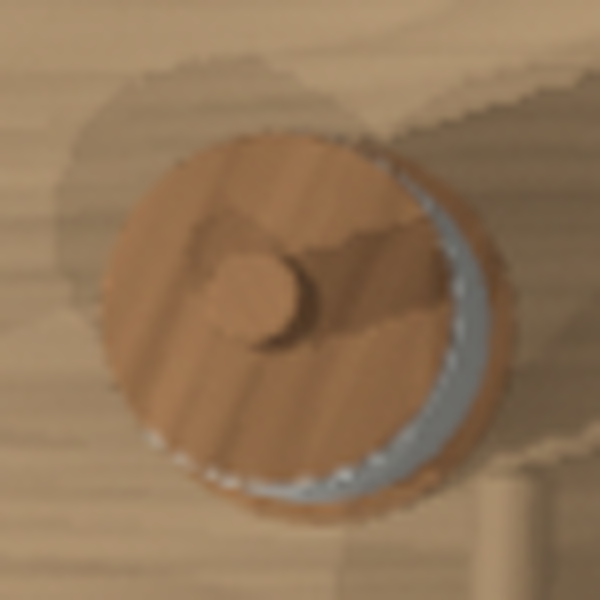

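View pics/crop2.png

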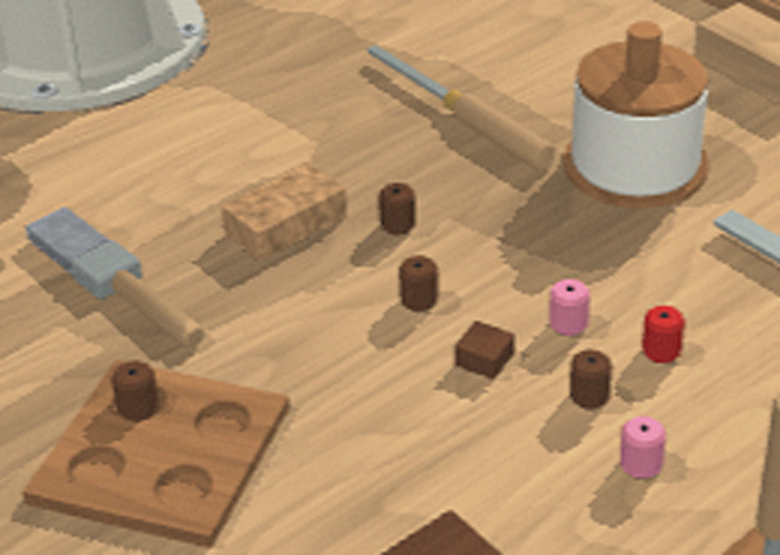

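The crop shows three dark cylinders with bores at crop pixels (202,164), (237,419) and (161,552). The blank is square and the look-alikes are red or pink, so the choice holds. Three wells are empty, at (578,129), (472,195) and (648,235). The lid knob top is at (252,299) in crop 1.

Run:
```python
from h import *
T=load('top0');S=load('scene0')
s=lambda p,k,o:((p[0]+.5)/k-.5+o[0],(p[1]+.5)/k-.5+o[1])
f=cv2.cvtColor(T['frame'],cv2.COLOR_RGB2HSV)
for n,pt,ps in [('A',(202,164),(590,359)),('B',(237,419),(418,263)),('C',(161,552),(396,190)),('set',None,(132,371))]:
    t=s(pt,4,(265,155)) if pt else s((199,298),5,(375,215)); q=s(ps,3,(160,160))
    print(n,t,ray(T,*t,.036 if pt else .04).round(4),ray(S,*q,.036 if pt else .04).round(4))
W=[ray(T,*s(p,5,(375,215)),.012) for p in[(228,129),(122,195),(298,235)]]
SW=[ray(S,*s(p,3,(160,160)),.012) for p in[(183,481),(222,416),(97,463)]]
C=[ray(T,*s(p,5,(375,215)),.012) for p in[(245,38),(23,172),(170,397),(398,258)]]
SC=[ray(S,*s(p,3,(160,160)),.012) for p in[(208,542),(289,402),(124,362),(25,494)]]
for n,l in(('W',W),('SW',SW),('C',C),('SC',SC)): print(n,np.round(l,4)[:,:2].tolist())
for l in (C,SC):
    l=np.array(l)[:,:2];print('centre',l.mean(0),'d',np.linalg.norm(l[0]-l[1]),np.linalg.norm(l[1]-l[2]),'ang',np.degrees(np.arctan2(*(l[0]-l[1])[::-1])),np.degrees(np.arctan2(*(l[3]-l[2])[::-1])))
print('knob top',ray(T,*s((252,299),8,(185,225)),.135),ray(S,*s((644,30),3,(160,160)),.135))
print('flange',ray(T,*s((279,308),8,(185,225)),.093), ray(S,*s((643,76),3,(160,160)),.093))
```

```text
A (315.125, 195.625) [0.6815 0.0059 0.036 ] [0.683  0.0055 0.036 ]
B (323.875, 259.375) [ 0.5178 -0.013   0.036 ] [ 0.5199 -0.0126  0.036 ]
C (304.875, 292.625) [0.4353 0.0362 0.036 ] [0.4375 0.0357 0.036 ]
set (414.4, 274.2) [ 0.4757 -0.2386  0.04  ] [ 0.4784 -0.2391  0.04  ]
W [[0.564, -0.2613], [0.5311, -0.2057], [0.5087, -0.2948]]
SW [[0.5645, -0.2592], [0.5319, -0.2045], [0.5114, -0.2924]]
C [[0.6111, -0.272], [0.544, -0.1555], [0.4276, -0.2263], [0.496, -0.3453]]
SC [[0.6194, -0.2775], [0.5525, -0.1618], [0.438, -0.2242], [0.5032, -0.3423]]
centre [ 0.51963991 -0.24977529] d 0.1344724613832383 0.13624407912015885 ang -60.061024817594294 -60.120337817518106
centre [ 0.52828424 -0.2514531 ] d 0.13362411169246807 0.13042177841930613 ang -59.95517116168767 -61.08350286769352
knob top [0.50746675 0.24165197 0.135     ] [0.51282418 0.23858735 0.135     ]
flange [0.50853605 0.24060791 0.093     ] [0.51581158 0.23782386 0.093     ]
```

```bash
cat >> h.py <<'E'
from scipy.spatial.transform import Rotation as Ro
def st(target=None):
    s=arm.sense();M=Ro.from_quat(s['ee_rot']).as_matrix()
    p=s['position'];y=np.degrees(np.arctan2(M[1,1],M[0,1]))
    print('t',round(s['time_s'],2),'p',p.round(4),'jaw',round(y,1),'xdown',M[:,0].round(3),'open',round(s['opening'],4),'F',s['ft_force'].round(1),'q6',round(s['qpos'][5],2))
    if target is not None: print('units',((np.array(target)-p)/.4).round(4))
E
python3 -c "
from h import *
st([.436,.036,.12])"
```

```text
t 0.1 p [ 0.155  -0.605   0.2306] jaw -75.6 xdown [-0.     0.001 -1.   ] open 0.0852 F [ 0.6 -0.2 -0.3] q6 -0.0
units [ 0.7025  1.6026 -0.2765]
```

Request:
arm_command(
  claw=[-0.2, -0.2, -0.2, -0.2, -0.2],
  travel=[
    [0.31, 0.71, 0],
    [0.31, 0.71, 0],
    [0.31, 0.71, 0],
    [0.31, 0.71, 0],
    [0.31, 0.71, 0],
  ],
  spin=[0, 0, 0, 0, 0],
)

```text
time_s: 0.72
position: [0.2794, -0.3195, 0.2311]
ee_rot: [0.702, 0.088, -0.702, 0.088]
ft_force: [1.0, -0.1, -0.4]
opening: 0.0511
```

```bash
python3 -c "
from h import *
st([.4364,.036,.12])"
```

```text
t 0.72 p [ 0.2794 -0.3195  0.2311] jaw -75.7 xdown [ 0.  0. -1.] open 0.0511 F [ 1.  -0.1 -0.4] q6 0.46
units [ 0.3925  0.8887 -0.2778]
```

Request:
arm_command(
  claw=[-0.2, -0.2, -0.2, -0.2, -0.2],
  travel=[
    [0.3, 0.65, -0.1],
    [0.3, 0.65, -0.1],
    [0.3, 0.65, -0.1],
    [0.3, 0.65, -0.1],
    [0.3, 0.65, -0.1],
  ],
  spin=[0, 0, 0, 0, 0],
)

```text
time_s: 1.35
position: [0.3995, -0.059, 0.1909]
ee_rot: [-0.701, -0.089, 0.701, -0.089]
ft_force: [0.7, -1.4, -0.3]
opening: 0.0516
```

```bash
python3 -c "
from h import *
st([.4364,.036,.08])"
```

```text
t 1.35 p [ 0.3995 -0.059   0.1909] jaw -75.5 xdown [-0.  0. -1.] open 0.0516 F [ 0.7 -1.4 -0.3] q6 1.17
units [ 0.0922  0.2375 -0.2774]
```

Request:
arm_command(
  claw=[-0.2, -0.2, -0.2, -0.2, -0.2],
  travel=[
    [0.092, 0.238, -0.1],
    [0.092, 0.238, -0.2],
    [0.092, 0.238, -0.32],
    [0.092, 0.238, -0.32],
    [0.092, 0.238, -0.32],
  ],
  spin=[0, 0, 0, 0, 0],
)

```text
time_s: 1.98
position: [0.4363, 0.0334, 0.0645]
ee_rot: [0.702, 0.088, -0.701, 0.088]
ft_force: [-0.1, -0.1, 0.7]
opening: 0.0511
```

Run:
```python
from h import *
st([.4364,.036,.004])
im=snap('top','t1');f=cv2.cvtColor(im['frame'],cv2.COLOR_RGB2BGR)
g=cv2.cvtColor(snap('scene','s1')['frame'],cv2.COLOR_RGB2BGR)
cv2.imwrite('pics/c1.png',np.hstack([cv2.resize(f[220:340,250:370],(400,400)),cv2.resize(g[170:290,230:350],(400,400))]))
```

```text
t 1.98 p [0.4363 0.0334 0.0645] jaw -75.6 xdown [ 0. -0. -1.] open 0.0511 F [-0.1 -0.1  0.7] q6 1.39
units [ 0.0002  0.0065 -0.1513]
```

View pics/c1.png

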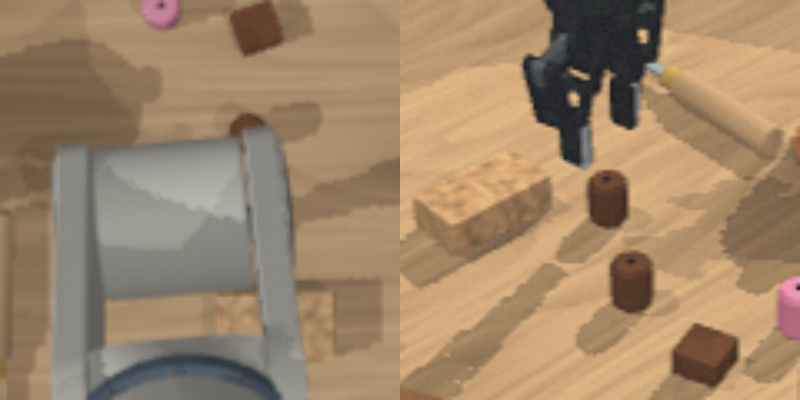

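The scene crop shows the open fingers above bead C (crop 607,195), with the jaws straddling it. I'm going down to grip.

Request:
arm_command(
  claw=[-0.2, -0.2, 0.6, 0.6, 0.6],
  travel=[
    [0, 0.006, -0.1],
    [0, 0.006, -0.15],
    [0, 0.006, -0.15],
    [0, 0.006, -0.15],
    [0, 0.006, -0.15],
  ],
  spin=[0, 0, 0, 0, 0],
)

```text
time_s: 2.7
position: [0.4371, 0.0361, 0.0047]
ee_rot: [0.703, 0.088, -0.701, 0.088]
ft_force: [0.9, -0.9, 7.5]
opening: 0.0282
```

```bash
python3 -c "
from h import *
st([.5098,-.2936,.08])"
```

```text
t 2.7 p [0.4371 0.0361 0.0047] jaw -75.6 xdown [ 0.003  0.    -1.   ] open 0.0282 F [ 0.9 -0.9  7.5] q6 1.4
units [ 0.1817 -0.8242  0.1883]
```

Request:
arm_command(
  claw=[0.6, 0.6, 0.6, 0.6, 0.6],
  travel=[
    [0, 0, 0.15],
    [0.02, -0.1, 0.22],
    [0.18, -0.82, 0.22],
    [0.18, -0.82, 0.22],
    [0.18, -0.82, 0.22],
  ],
  spin=[0, 0, -0.11, -0.22, -0.33],
)

```text
time_s: 3.32
position: [0.4852, -0.1891, 0.0925]
ee_rot: [0.701, -0.096, -0.7, -0.096]
ft_force: [0.2, -0.6, -0.0]
opening: 0.0285
```

```bash
python3 -c "
from h import *
st([.5098,-.2936,.09])"
```

```text
t 3.33 p [ 0.4852 -0.1891  0.0925] jaw -105.7 xdown [ 0.002 -0.001 -1.   ] open 0.0285 F [ 0.2 -0.6 -0. ] q6 1.47
units [ 0.0614 -0.2613 -0.0064]
```

Request:
arm_command(
  claw=[0.6, 0.6, 0.6, 0.6],
  travel=[
    [0.061, -0.26, -0.01],
    [0.061, -0.26, -0.03],
    [0.061, -0.26, -0.1],
    [0.061, -0.26, -0.1],
  ],
  spin=[0, 0, 0, 0],
)

```text
time_s: 3.82
position: [0.5075, -0.2906, 0.0503]
ee_rot: [-0.7, 0.094, 0.702, 0.095]
ft_force: [0.1, 0.5, 0.6]
opening: 0.0283
```

Run:
```python
from h import *
st([.5098,-.2936,.008])
g=cv2.cvtColor(snap('scene','s2')['frame'],cv2.COLOR_RGB2BGR)
cv2.imwrite('pics/c2.png',cv2.resize(g[230:350,150:270],(600,600),interpolation=cv2.INTER_CUBIC))
```

```text
t 3.83 p [ 0.5075 -0.2906  0.0503] jaw -105.4 xdown [-0.003  0.002 -1.   ] open 0.0283 F [0.1 0.5 0.6] q6 1.32
units [ 0.0057 -0.0074 -0.1057]
```

View pics/c2.png

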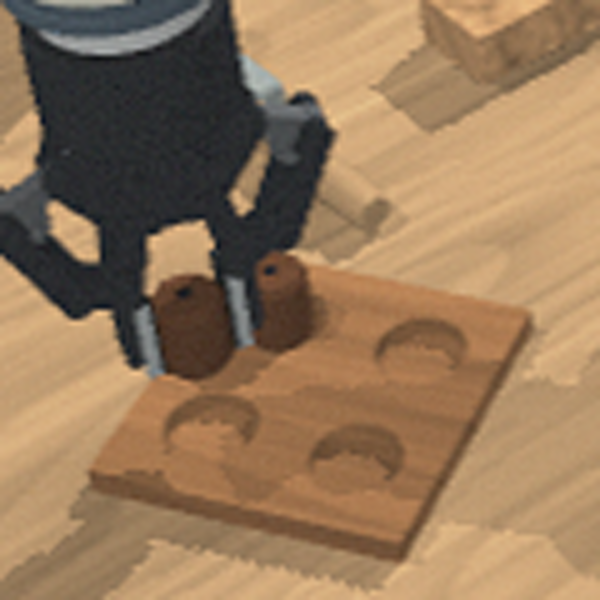

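Run:
```python
from h import *
im=load('s2'); print(ray(im,186.2,288.2,.0816))
```

```text
[ 0.50917573 -0.2921865   0.0816    ]
```

Request:
arm_command(
  claw=[0.6, 0.6, 0.6, 0.6],
  travel=[
    [0.004, -0.005, -0.05],
    [0.004, -0.005, -0.085],
    [0.004, -0.005, -0.1],
    [0.004, -0.005, -0.1],
  ],
  spin=[0, 0, 0, 0],
)

```text
time_s: 4.38
position: [0.51, -0.2921, 0.0118]
ee_rot: [-0.7, 0.094, 0.701, 0.095]
ft_force: [-4.4, 4.4, 11.4]
opening: 0.0284
```

Run:
```python
from h import *
st([.5098,-.2936,.009])
```

```text
t 4.38 p [ 0.51   -0.2921  0.0118] jaw -105.3 xdown [-0.002  0.001 -1.   ] open 0.0284 F [-4.4  4.4 11.4] q6 1.31
units [-0.0005 -0.0036 -0.0069]
```

Run:
```python
from h import *
g=cv2.cvtColor(snap('scene','s3')['frame'],cv2.COLOR_RGB2BGR)
cv2.imwrite('pics/c3.png',cv2.resize(g[250:350,150:250],(800,600),interpolation=cv2.INTER_CUBIC)[:, :])
st()
```

```text
t 4.42 p [ 0.51   -0.2921  0.0118] jaw -105.3 xdown [-0.001  0.001 -1.   ] open 0.0283 F [-4.4  2.9 11.4] q6 1.31
```

View pics/c3.png

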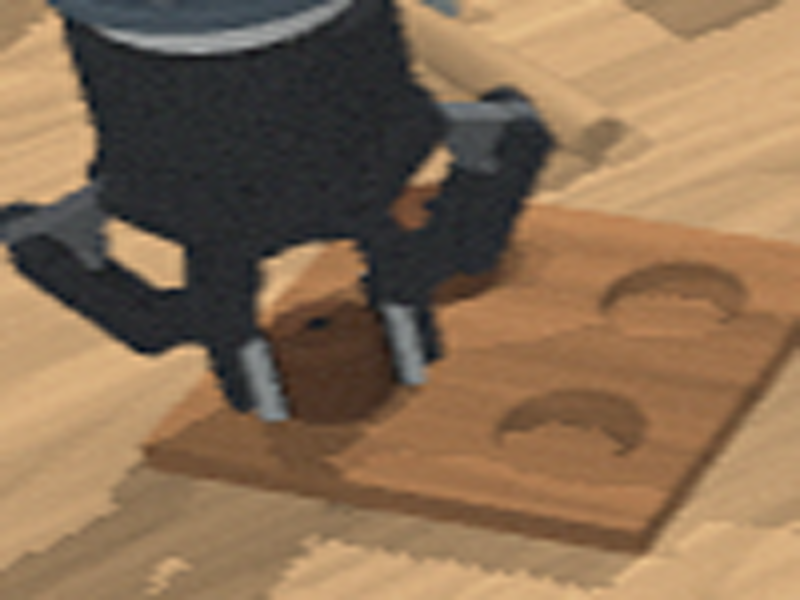

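The bead (crop 325,360) sits in the well, with the fingertips on the carrier surface. I'll ease up a touch, release, and look again.

Request:
arm_command(
  claw=[0.5, -0.1, -0.1, -0.1, -0.1],
  travel=[
    [0, 0, 0.006],
    [0, 0, 0.006],
    [0, 0, 0.02],
    [0, 0, 0.1],
    [0, 0, 0.2],
  ],
  spin=[0, 0, 0, 0, 0],
)

```text
time_s: 5.05
position: [0.51, -0.2926, 0.0916]
ee_rot: [-0.7, 0.094, 0.701, 0.095]
ft_force: [0.5, -0.4, -0.0]
opening: 0.0471
```

Request:
arm_command(
  claw=[-0.2, -0.2, -0.2, -0.2, -0.2],
  travel=[
    [0.02, 0.2, 0.04],
    [0.02, 0.68, 0.04],
    [0.02, 0.68, 0.0],
    [0.02, 0.68, 0],
    [0.02, 0.68, 0],
  ],
  spin=[0.11, 0.22, 0.33, 0.33, 0.33],
)

```text
time_s: 5.68
position: [0.5181, -0.018, 0.0913]
ee_rot: [-0.701, -0.089, 0.702, -0.089]
ft_force: [-0.7, -0.7, 0.6]
opening: 0.0511
```

Run:
```python
from h import *
st([.5188,-.0128,.012])
g=cv2.cvtColor(snap('scene','s4')['frame'],cv2.COLOR_RGB2BGR)
cv2.imwrite('pics/c4.png',g[150:350,150:420].repeat(2,0).repeat(2,1))
```

```text
t 5.67 p [ 0.5181 -0.018   0.0913] jaw -75.5 xdown [-0.  0. -1.] open 0.0511 F [-0.7 -0.7  0.6] q6 1.28
units [ 0.0017  0.013  -0.1983]
```

View pics/c4.png

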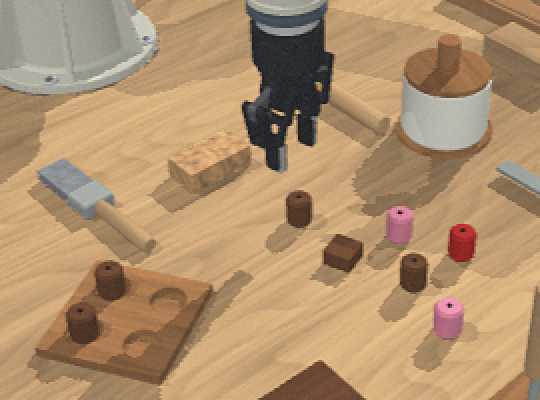

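Bead C is upright in well 2 (crop 83,322). The next bead is B, gripped about 8 mm higher so the tips clear the carrier.

Request:
arm_command(
  claw=[-0.2, -0.2, -0.2, 0.6, 0.6],
  travel=[
    [0.002, 0.011, -0.05],
    [0.002, 0.011, -0.15],
    [0.002, 0.011, -0.198],
    [0.002, 0.011, -0.198],
    [0.002, 0.011, -0.198],
  ],
  spin=[0, 0, 0, 0, 0],
)

```text
time_s: 6.35
position: [0.52, -0.0168, 0.0128]
ee_rot: [0.702, 0.088, -0.701, 0.088]
ft_force: [0.1, 0.0, -0.1]
opening: 0.0277
```

Request:
arm_command(
  claw=[0.6, 0.6, 0.6, 0.6, 0.6],
  travel=[
    [0, 0, 0],
    [0, 0, 0.12],
    [0.01, -0.1, 0.2],
    [0.03, -0.48, 0.2],
    [0.03, -0.48, 0.2],
  ],
  spin=[0, 0, -0.11, -0.22, -0.33],
)

```text
time_s: 6.98
position: [0.5309, -0.1831, 0.094]
ee_rot: [0.702, -0.096, -0.699, -0.096]
ft_force: [2.3, 0.4, 0.1]
opening: 0.0278
```

```bash
python3 -c "
from h import *
st([.532,-.2055,.055])"
```

```text
t 6.97 p [ 0.5309 -0.1831  0.094 ] jaw -105.6 xdown [ 0.003 -0.001 -1.   ] open 0.0278 F [2.3 0.4 0.1] q6 1.51
units [ 0.0028 -0.056  -0.0974]
```

Request:
arm_command(
  claw=[0.6, 0.6, 0.6],
  travel=[
    [0.003, -0.04, -0.05],
    [0.003, -0.04, -0.1],
    [0.003, -0.04, -0.1],
  ],
  spin=[0, 0, 0],
)

```text
time_s: 7.35
position: [0.5302, -0.1974, 0.0516]
ee_rot: [-0.7, 0.094, 0.701, 0.095]
ft_force: [-0.3, 0.4, -0.2]
opening: 0.0279
```

Run:
```python
from h import *
st([.532,-.2055,.018])
g=cv2.cvtColor(snap('scene','s5')['frame'],cv2.COLOR_RGB2BGR)
cv2.imwrite('pics/c5.png',cv2.resize(g[230:350,150:270],(600,600),interpolation=cv2.INTER_CUBIC))
st([.532,-.2055,.018])
```

```text
t 7.35 p [ 0.5302 -0.1974  0.0516] jaw -105.4 xdown [-0.002  0.001 -1.   ] open 0.0279 F [-0.3  0.4 -0.2] q6 1.48
units [ 0.0044 -0.0203 -0.0841]
t 7.4 p [ 0.5309 -0.1973  0.0524] jaw -105.3 xdown [-0.  0. -1.] open 0.0282 F [ 0.8 -0.  -0.1] q6 1.48
units [ 0.0027 -0.0205 -0.086 ]
```

View pics/c5.png

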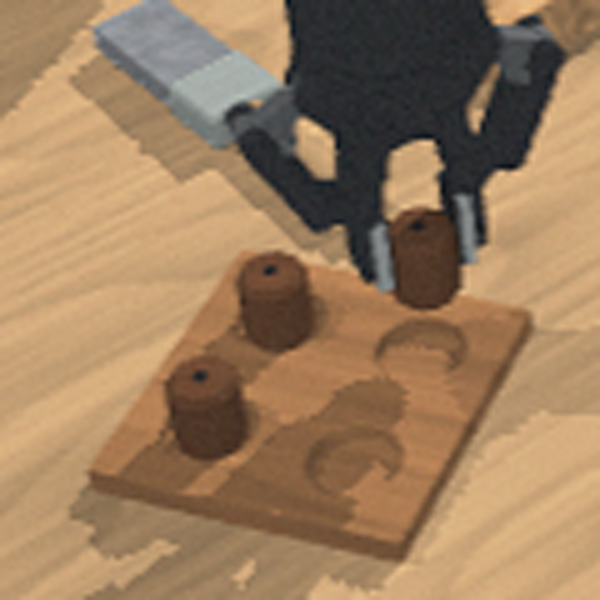

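Run:
```python
from h import *
im=load('s5'); print(ray(im,233,275,.0756))
```

```text
[ 0.53382201 -0.19970645  0.0756    ]
```

Request:
arm_command(
  claw=[0.6, 0.6, 0.6, 0.6],
  travel=[
    [0.003, -0.02, -0.02],
    [0.003, -0.02, -0.06],
    [0.003, -0.02, -0.086],
    [0.003, -0.02, -0.086],
  ],
  spin=[0, 0, 0, 0],
)

```text
time_s: 7.9
position: [0.5319, -0.205, 0.0166]
ee_rot: [-0.7, 0.094, 0.701, 0.094]
ft_force: [-0.5, -0.2, -0.3]
opening: 0.028
```

```bash
python3 -c "
from h import *
st([.532,-.2055,.017])"
```

```text
t 7.9 p [ 0.5319 -0.205   0.0166] jaw -105.3 xdown [-0.001  0.001 -1.   ] open 0.028 F [-0.5 -0.2 -0.3] q6 1.47
units [ 0.0002 -0.0013  0.001 ]
```

Request:
arm_command(
  claw=[-0.1, -0.1, -0.1, -0.15, -0.2],
  travel=[
    [0, 0, 0],
    [0, 0, 0],
    [0, 0, 0.1],
    [0, 0, 0.2],
    [0.06, 0.08, 0.22],
  ],
  spin=[0, 0, 0, 0, 0],
)

```text
time_s: 8.52
position: [0.5573, -0.1749, 0.1087]
ee_rot: [0.702, -0.096, -0.699, -0.095]
ft_force: [0.6, -0.7, -0.3]
opening: 0.0513
```

Request:
arm_command(
  claw=[-0.2, -0.2, -0.2, -0.2, -0.2],
  travel=[
    [0.31, 0.44, 0],
    [0.31, 0.44, 0],
    [0.31, 0.44, 0],
    [0.31, 0.44, 0],
    [0.31, 0.44, 0],
  ],
  spin=[0.11, 0.22, 0.33, 0.33, 0.33],
)

```text
time_s: 9.15
position: [0.6812, 0.0047, 0.1056]
ee_rot: [0.702, 0.089, -0.701, 0.089]
ft_force: [-0.8, -0.1, -0.5]
opening: 0.0513
```

Run:
```python
from h import *
g=cv2.cvtColor(snap('scene','s6')['frame'],cv2.COLOR_RGB2BGR)
st([.6823,.0057,.013])
cv2.imwrite('pics/c6.png',g[150:350,150:420].repeat(2,0).repeat(2,1))
```

```text
t 9.2 p [0.6803 0.0034 0.1055] jaw -75.5 xdown [-0. -0. -1.] open 0.0512 F [ 0.  -0.3 -0.8] q6 1.32
units [ 0.0049  0.0057 -0.2313]
```

View pics/c6.png

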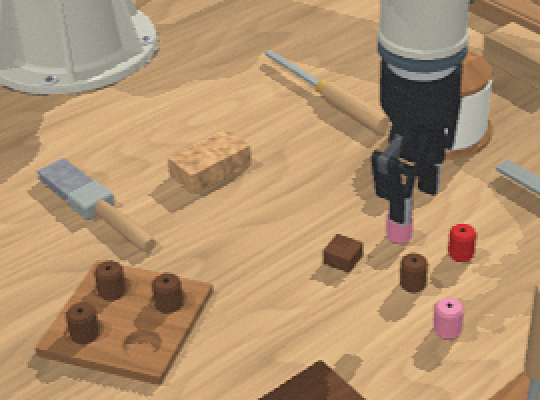

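Bead B stands in well 1 (crop 167,292), and the gripper is over bead A (413,272), clear of the pink and red ones.

Request:
arm_command(
  claw=[-0.2, -0.2, -0.2, -0.2, 0.6],
  travel=[
    [0.005, 0.006, -0.05],
    [0.005, 0.006, -0.15],
    [0.005, 0.006, -0.231],
    [0.005, 0.006, -0.231],
    [0.005, 0.006, -0.231],
  ],
  spin=[0, 0, 0, 0, 0],
)

```text
time_s: 9.82
position: [0.6825, 0.0044, 0.0138]
ee_rot: [0.702, 0.088, -0.701, 0.088]
ft_force: [0.5, -0.7, 0.2]
opening: 0.0341
```

Request:
arm_command(
  claw=[0.6, 0.6, 0.6, 0.6, 0.6],
  travel=[
    [0, 0, 0],
    [0, 0, 0],
    [0, 0, 0.12],
    [-0.02, -0.05, 0.24],
    [-0.12, -0.2, 0.24],
  ],
  spin=[0, 0, 0, 0, -0.11],
)

```text
time_s: 10.45
position: [0.6442, -0.0664, 0.1145]
ee_rot: [0.71, 0.027, -0.703, 0.028]
ft_force: [-0.4, -1.0, -1.0]
opening: 0.0279
```

```bash
python3 -c "
from h import *
st([.5643,-.2610,.095])"
```

```text
t 10.45 p [ 0.6442 -0.0664  0.1145] jaw -85.5 xdown [ 0.011 -0.001 -1.   ] open 0.0279 F [-0.4 -1.  -1. ] q6 1.39
units [-0.1997 -0.4864 -0.0489]
```

Request:
arm_command(
  claw=[0.6, 0.6, 0.6, 0.6, 0.6],
  travel=[
    [-0.19, -0.46, -0.02],
    [-0.19, -0.46, -0.02],
    [-0.19, -0.46, -0.02],
    [-0.19, -0.46, -0.08],
    [-0.19, -0.46, -0.14],
  ],
  spin=[-0.11, -0.22, -0.22, -0.22, -0.22],
)

```text
time_s: 11.08
position: [0.5635, -0.2527, 0.0537]
ee_rot: [0.701, -0.095, -0.7, -0.095]
ft_force: [0.2, 0.4, -0.6]
opening: 0.0278
```

Run:
```python
from h import *
g=cv2.cvtColor(snap('scene','s7')['frame'],cv2.COLOR_RGB2BGR)
cv2.imwrite('pics/c7.png',cv2.resize(g[230:350,150:270],(600,600),interpolation=cv2.INTER_CUBIC))
st([.5643,-.2610,.0178])
```

```text
t 11.12 p [ 0.5619 -0.2512  0.0505] jaw -105.4 xdown [-0.002  0.001 -1.   ] open 0.0278 F [-1.8 -0.5 -1.9] q6 1.42
units [ 0.006  -0.0245 -0.0818]
```

View pics/c7.png

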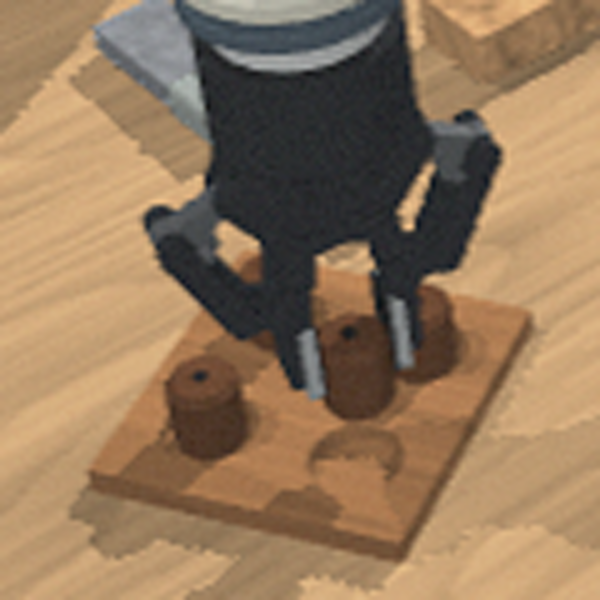

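Request:
arm_command(
  claw=[0.6, 0.6, 0.6, 0.6, 0.6],
  travel=[
    [0.006, -0.024, 0],
    [0.006, -0.024, 0],
    [0.006, -0.024, -0.04],
    [0.006, -0.024, -0.08],
    [0.006, -0.024, -0.08],
  ],
  spin=[0, 0, 0, 0, 0],
)

```text
time_s: 11.75
position: [0.5652, -0.2598, 0.0196]
ee_rot: [-0.7, 0.094, 0.702, 0.095]
ft_force: [-0.7, 0.8, -0.5]
opening: 0.0275
```

```bash
python3 -c "
from h import *
st([.5643,-.261,.0178])"
```

```text
t 11.75 p [ 0.5652 -0.2598  0.0196] jaw -105.3 xdown [-0.002  0.001 -1.   ] open 0.0275 F [-0.7  0.8 -0.5] q6 1.4
units [-0.0022 -0.0029 -0.0044]
```

Request:
arm_command(
  claw=[0.6, -0.1, -0.1, -0.1, -0.2],
  travel=[
    [-0.002, -0.003, -0.004],
    [-0.002, -0.003, -0.004],
    [-0.002, -0.003, -0.004],
    [-0.002, -0.003, 0.1],
    [-0.002, 0, 0.24],
  ],
  spin=[0, 0, 0, 0, 0],
)

```text
time_s: 12.38
position: [0.5643, -0.2601, 0.1172]
ee_rot: [-0.7, 0.094, 0.702, 0.095]
ft_force: [0.8, -0.1, 0.4]
opening: 0.0514
```

Request:
arm_command(
  claw=[-0.5, -0.5, -0.5, -0.5, -0.5],
  travel=[
    [-0.05, 0.12, 0.12],
    [-0.1, 0.7, 0.25],
    [-0.1, 0.7, 0.25],
    [-0.1, 0.7, 0.25],
    [-0.1, 0.7, 0.25],
  ],
  spin=[0.11, 0.22, 0.33, 0.33, 0.33],
)

```text
time_s: 13.0
position: [0.5249, 0.0214, 0.2184]
ee_rot: [0.702, 0.088, -0.701, 0.088]
ft_force: [0.4, 0.3, -0.4]
opening: 0.0642
```

Run:
```python
from h import *
g=cv2.cvtColor(snap('scene','s8')['frame'],cv2.COLOR_RGB2BGR)
t=cv2.cvtColor(snap('top','t8')['frame'],cv2.COLOR_RGB2BGR)
st([.5095,.240,.2])
cv2.imwrite('pics/c8.png',np.hstack([cv2.resize(g[250:350,150:250],(400,400),interpolation=cv2.INTER_CUBIC),cv2.resize(t[215:300,375:460],(400,400),interpolation=cv2.INTER_CUBIC)]))
cv2.imwrite('pics/c8b.png',cv2.resize(g[150:240,330:420],(600,600),interpolation=cv2.INTER_CUBIC))
```

```text
t 13.1 p [0.5254 0.024  0.2192] jaw -75.4 xdown [ 0.003  0.002 -1.   ] open 0.0641 F [ 0.6 -0.5 -0.2] q6 1.36
units [-0.0399  0.54   -0.048 ]
```

View pics/c8.png

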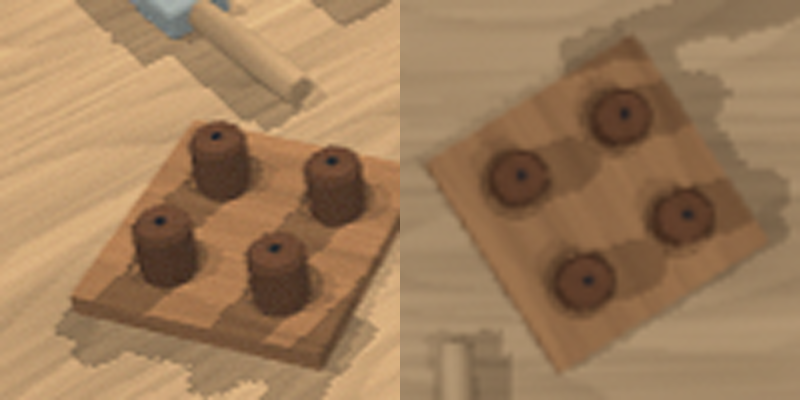

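View pics/c8b.png

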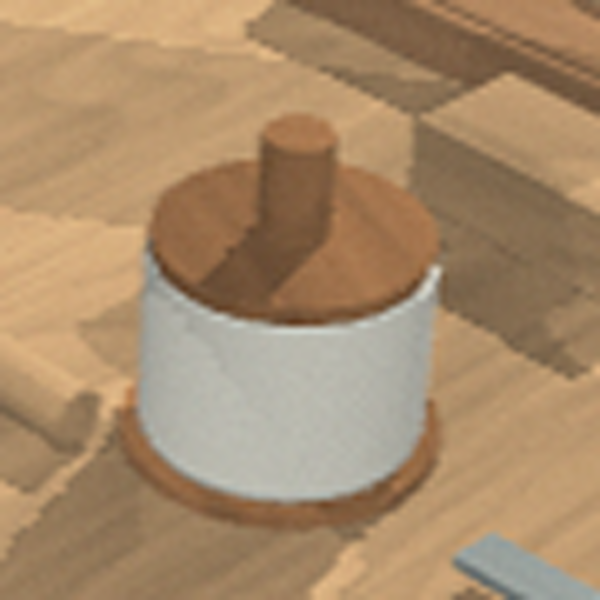

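All four wells hold upright beads. The knob top is at crop (299,132), with the flange flat on the rim. Next I refine the knob position.

Run:
```python
from h import *
k=600/90
S=load('s8');print(ray(S,330+299.5/k-.5,150+132.5/k-.5,.135),[ray(S,330+(x+.5)/k-.5,150+(y+.5)/k-.5,.135)[:2].round(4) for x,y in((260,133),(339,133),(299,115),(299,152))])
T=load('top0');print(ray(T,*[(252.5)/8-.5+185,299.5/8-.5+225],.135))
# flange ellipse sides scene
print([ray(S,330+(x+.5)/k-.5,150+(y+.5)/k-.5,.093)[:2].round(4) for x,y in((149,238),(441,238))])
```

```text
[0.51204029 0.23977173 0.135     ] [array([0.5029, 0.2289]), array([0.5224, 0.2498]), array([0.5038, 0.2488]), array([0.5216, 0.2293])]
[0.50746675 0.24165197 0.135     ]
[array([0.4796, 0.1972]), array([0.5531, 0.2759])]
```

Request:
arm_command(
  claw=[-0.5, -0.5, -0.5, -0.5, -0.5],
  travel=[
    [-0.04, 0.54, -0.02],
    [-0.04, 0.54, -0.02],
    [-0.04, 0.54, -0.02],
    [-0.04, 0.54, -0.02],
    [-0.04, 0.54, -0.02],
  ],
  spin=[0, 0, 0, 0, 0],
)

```text
time_s: 13.72
position: [0.5091, 0.2369, 0.2092]
ee_rot: [0.701, 0.089, -0.701, 0.089]
ft_force: [-0.6, -0.1, 0.4]
opening: 0.0641
```

Run:
```python
from h import *
g=cv2.cvtColor(snap('scene','s9')['frame'],cv2.COLOR_RGB2BGR)
st([.5095,.240,.1])
cv2.imwrite('pics/c9.png',cv2.resize(g[90:240,300:450],(600,600),interpolation=cv2.INTER_CUBIC))
```

```text
t 13.78 p [0.5091 0.2356 0.2091] jaw -75.5 xdown [-0.    -0.001 -1.   ] open 0.0638 F [ 1.2 -0.5  1. ] q6 1.75
units [ 0.0009  0.011  -0.2728]
```

View pics/c9.png

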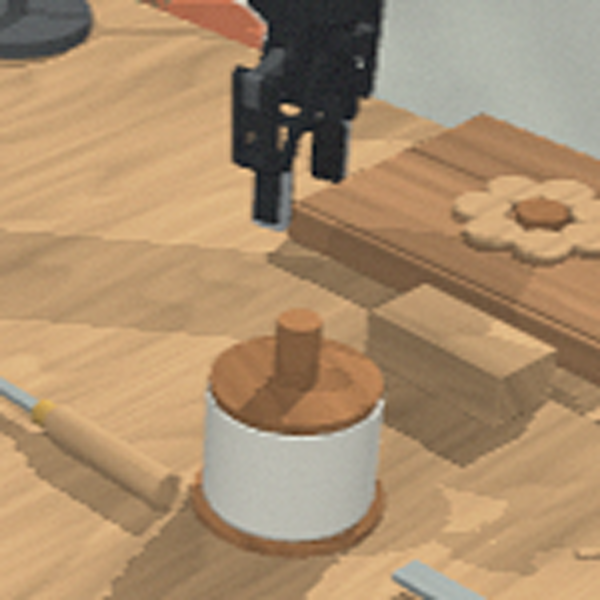

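Request:
arm_command(
  claw=[-0.5, -0.5, -0.5, -0.5, -0.5],
  travel=[
    [0.001, 0.012, -0.05],
    [0.001, 0.012, -0.15],
    [0.001, 0.012, -0.23],
    [0.001, 0.012, -0.272],
    [0.001, 0.012, -0.272],
  ],
  spin=[0, 0, 0, 0, 0],
)

```text
time_s: 14.4
position: [0.5094, 0.2391, 0.0998]
ee_rot: [-0.701, -0.088, 0.702, -0.088]
ft_force: [-0.4, -1.1, 1.0]
opening: 0.0642
```

Run:
```python
from h import *
g=cv2.cvtColor(snap('scene','s10')['frame'],cv2.COLOR_RGB2BGR)
st([.5098,.2407,.1])
cv2.imwrite('pics/c10.png',cv2.resize(g[120:230,320:430],(600,600),interpolation=cv2.INTER_CUBIC))
```

```text
t 14.45 p [0.5101 0.2397 0.1008] jaw -75.7 xdown [-0. -0. -1.] open 0.0639 F [-0.  -0.   0.5] q6 1.76
units [-0.0007  0.0025 -0.0021]
```

View pics/c10.png

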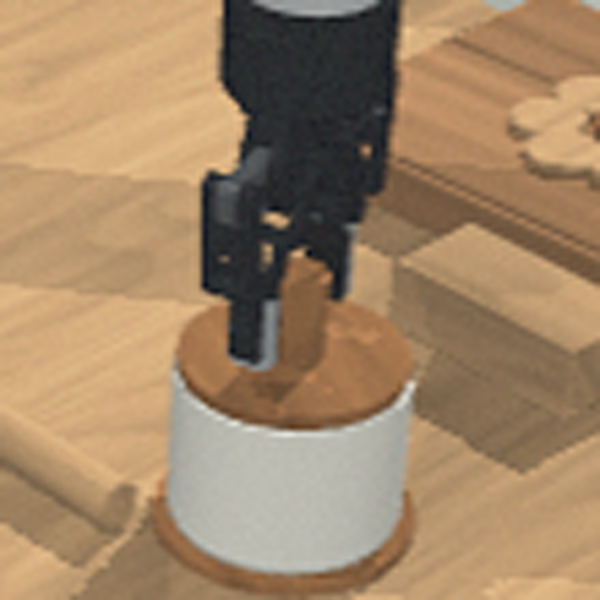

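The knob (crop 305,310) stands between the open pads. I'm closing on it.

Request:
arm_command(
  claw=[0.6, 0.6, 0.6, 0.6, 0.6],
  travel=[
    [0, 0.002, 0],
    [0, 0.002, 0],
    [0, 0.002, 0],
    [0, 0.002, 0],
    [0, 0.002, 0],
  ],
  spin=[0, 0, 0, 0, 0],
)

```text
time_s: 15.08
position: [0.5104, 0.2415, 0.1018]
ee_rot: [0.702, 0.089, -0.701, 0.088]
ft_force: [-1.3, -0.6, 6.6]
opening: 0.0263
```

```bash
python3 -c "
from h import *
st()"
```

```text
t 15.07 p [0.5104 0.2415 0.1018] jaw -75.6 xdown [ 0.002  0.001 -1.   ] open 0.0263 F [-1.3 -0.6  6.6] q6 1.76
```

Request:
arm_command(
  claw=[0.6, 0.6, 0.6, 0.6, 0.6],
  travel=[
    [0, 0, 0.005],
    [0, 0, 0.01],
    [0, 0, 0.014],
    [0, 0, 0.018],
    [0, 0, 0.022],
  ],
  spin=[0, 0, 0, 0, 0],
)

```text
time_s: 15.7
position: [0.5097, 0.241, 0.1095]
ee_rot: [-0.702, -0.088, 0.702, -0.089]
ft_force: [0.2, 2.3, -4.2]
opening: 0.0262
```

```bash
python3 -c "
from h import *
st()"
```

```text
t 15.7 p [0.5097 0.241  0.1095] jaw -75.6 xdown [-0. -0. -1.] open 0.0262 F [ 0.2  2.3 -4.2] q6 1.76
```

Request:
arm_command(
  claw=[0.6, 0.6, 0.6, 0.6, 0.6],
  travel=[
    [0, 0, 0.006],
    [0, 0, 0.012],
    [0, 0, 0.018],
    [0, 0, 0.024],
    [0, 0, 0.027],
  ],
  spin=[0, 0, 0, 0, 0],
)

```text
time_s: 16.32
position: [0.5097, 0.2411, 0.1203]
ee_rot: [0.702, 0.088, -0.701, 0.088]
ft_force: [0.3, 1.1, -3.0]
opening: 0.0265
```

Run:
```python
from h import *
g=cv2.cvtColor(snap('scene','s11')['frame'],cv2.COLOR_RGB2BGR)
st()
cv2.imwrite('pics/c11.png',cv2.resize(g[120:230,320:430],(600,600),interpolation=cv2.INTER_CUBIC))
```

```text
t 16.38 p [0.5098 0.2411 0.1204] jaw -75.6 xdown [ 0.  0. -1.] open 0.0265 F [ 0.   0.1 -2.7] q6 1.76
```

View pics/c11.png

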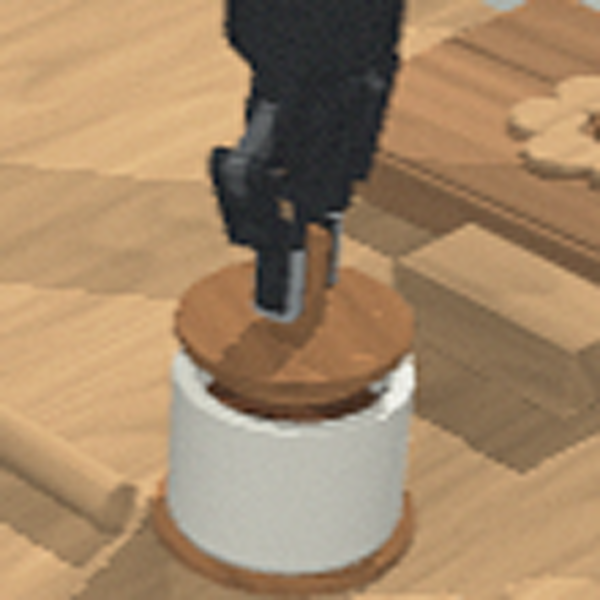

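Run:
```python
from h import *
A=load('s10');B=load('s11')
print(proj(A,[.51,.2405,.093]),proj(A,[.51,.2405,.113]))
a=cv2.resize(cv2.cvtColor(A['frame'],cv2.COLOR_RGB2HSV)[...,1][160:215,340:410],None,fx=8,fy=8,interpolation=cv2.INTER_CUBIC)
b=cv2.resize(cv2.cvtColor(B['frame'],cv2.COLOR_RGB2HSV)[...,1][140:215,340:410],None,fx=8,fy=8,interpolation=cv2.INTER_CUBIC)
# rear/left/right/front flange edges
for n,(x0,x1,y0,y1) in dict(left=(0,110,60,330),right=(440,560,100,330),front=(150,400,240,400)).items():
    t=a[y0:y1,x0:x1]; bb=b[:, x0:x1]
    r=cv2.matchTemplate(bb,t,cv2.TM_CCOEFF_NORMED); _,v,_,l=cv2.minMaxLoc(r); print(n,v,'up px',(y0+160-l[1])/8)
```

```text
(372.99358361885174, 183.6874300562535) (373.4703287316786, 176.74443754119238)
left 0.940507709980011 up px 4.5
right 0.827955424785614 up px 3.5
front 0.9663658142089844 up px 1.75
```

Run:
```python
from h import *
out=[]
for tag,hs in(('s10',(0,)),('s11',(.016,.019,.022))):
    im=load(tag);f=cv2.cvtColor(im['frame'],cv2.COLOR_RGB2BGR);k=8
    c=cv2.resize(f[140:215,350:400],None,fx=k,fy=k,interpolation=cv2.INTER_CUBIC)
    for h,col in zip(hs,((0,255,0),(255,0,0),(0,0,255))):
        for a in np.linspace(0,2*np.pi,200):
            u,v=proj(im,[.511+.054*np.cos(a),.240+.054*np.sin(a),.093+h])
            cv2.circle(c,(int((u-350+.5)*k),int((v-140+.5)*k)),1,col,-1)
    out.append(c)
cv2.imwrite('pics/c12.png',np.hstack(out))
```

```text
(no output)
```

View pics/c12.png

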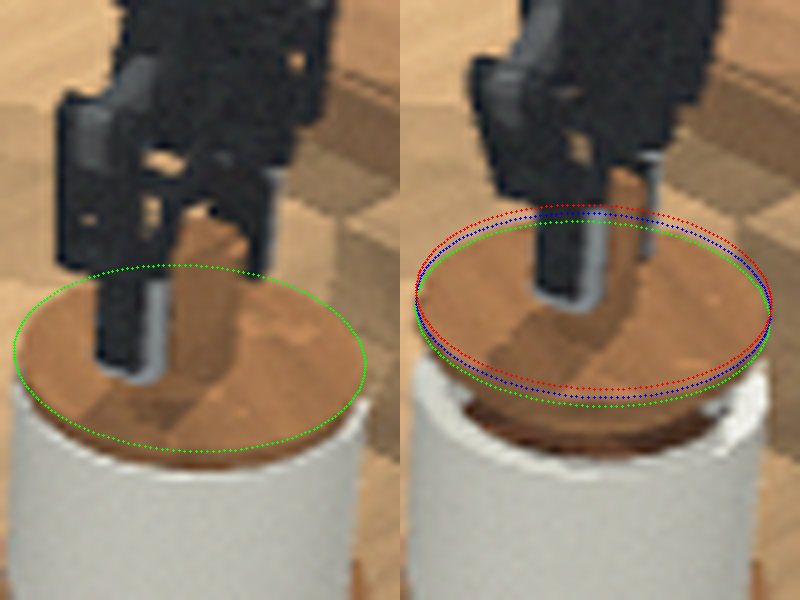

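The lid is free. The overlay fits a lift of about 17–19 mm, and the lid looks level. I'll raise it slightly and hold.

Request:
arm_command(
  claw=[0.6, 0.6, 0.6, 0.6, 0.6],
  travel=[
    [0, 0, 0.002],
    [0, 0, 0.004],
    [0, 0, 0.004],
    [0, 0, 0.004],
    [0, 0, 0.004],
  ],
  spin=[0, 0, 0, 0, 0],
)

```text
time_s: 17.0
position: [0.5097, 0.2411, 0.1216]
ee_rot: [-0.702, -0.088, 0.702, -0.088]
ft_force: [-0.7, 0.3, -2.7]
opening: 0.0265
```

Run:
```python
from h import *
g=cv2.cvtColor(snap('scene','s13')['frame'],cv2.COLOR_RGB2BGR)
st()
cv2.imwrite('pics/c13.png',cv2.resize(g[120:350,140:440],(780,598),interpolation=cv2.INTER_CUBIC))
```

```text
t 17.05 p [0.5096 0.2411 0.1216] jaw -75.6 xdown [-0. -0. -1.] open 0.0266 F [ 0.5 -0.1 -2.3] q6 1.76
```

View pics/c13.png

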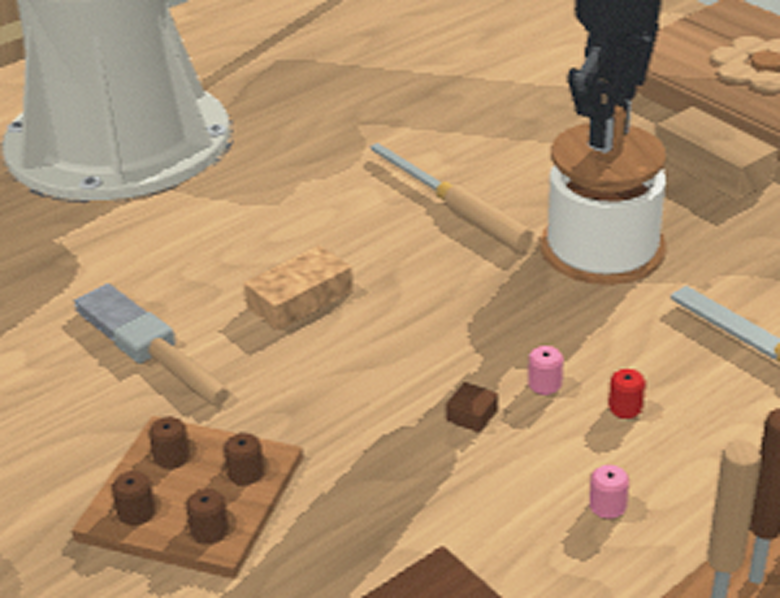

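The four beads stand in the carrier (crop 130–245, 440–515), and the bystanders are where they were. The lid (608,155) is held level above the rim, and the wrist force of about 2.5 N is just the lid's weight. I'm handing it in.

```bash
python3 -c "
from h import *
print(arm.sign_off())"
```

```text
the job is handed in; nothing more can be done
None
```

I stood the three loose dark beads upright in wells 1, 2 and 3, one each. I then pulled the lid free and handed the job in at about 17 s, still holding it over the pot's mouth.

- **Beads:** The last pictures show all four upright in the carrier. The original bead is still in well 0.
- **Other pieces:** The blank, the pink and red look-alikes and the tools in view had not visibly moved. The mallet was only partly in view, and the dish was out of view.
- **Lid:** The arm's reading puts the lift at about 19.8 mm above shut. The overlay on the camera picture, made before the last 1.2 mm raise, gave 16–19 mm. The lid looks level, and the load of about 2.5 N matches its weight, so the plug looks free of the seal.
- **What went less cleanly:** On the first bead I gripped too low, and the fingertips probably touched the carrier with about 11–13 N while placing it. That bead still ended upright, and I gripped the other two higher.
- **Camera disagreement:** The two cameras differed by about 2 mm on the beads and up to 5 mm on the knob. I used averages.

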